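# Pack the sampling kit tray and carry it to the packing board

### The job

Pack the field sampling kit: put every kit part that is out on the bench (the phone and the stapler on the grey board, the white-capped seed jars on the table round the tray; some may be missing today) into the cavity of the cut-out tray that has its outline, right down on the floor of the cavity, jars upright and the other parts lying the right way up. Only when all of them are in, take the tray by its handle, lift it clear of the table and carry it level, with nothing coming out, to the grey board where the phone and stapler lay, and set it down in the middle of the board, its long sides along the board's long sides (either way round).

Things in the scene. Friction and masses are not known exactly. Their poses are not given: they have to be found in the camera images.
- tray_mid (a point): Centre of the underside of the loose kit tray (0.42 kg): a flat white shell with a dark cut-out insert, 167 mm (its x) by 283 mm (its y), top of the insert 28 mm over its underside, rim 31 mm, cavity floors 14 mm over its underside (cavities 14 mm deep, about 4 mm of play on each side of the part). Axes: x along the short side, y along the long side, z up. The tray stands flat on the table, x roughly away from the robot
- tray_handle (a point): Centre of the black carrying-handle bar of the tray, over its balance point: bar 70 mm long (along tray x), 14 mm thick (along tray y), 22 mm tall, its centre 74 mm and its top 85 mm over the tray's underside, on two posts 10 mm square near its ends. Tray axes. It lies 31.5 mm from tray_mid towards tray +y, with 25 mm or more free beside it; grip it firmly across its thickness, as the load may be a little to one side
- tray_round_a (a point): Centre of the floor of the first round cavity of the tray (68 mm diameter, 14 mm deep), for a jar, at the tray's +y end, 42 mm to tray -x. Tray axes
- tray_round_b (a point): Centre of the floor of the second, equal round cavity (68 mm diameter, 14 mm deep), 84 mm from the first along tray +x; either jar may go in either. Tray axes
- tray_short (a point): Centre of the floor of the short, wide cavity for the phone (126 mm along tray x, 60 mm along tray y, 14 mm deep), with a finger notch 36 mm wide (along x) and 22 mm long, cut down to the same floor, in the middle of each long side. Tray axes
- tray_long (a point): Centre of the floor of the long, narrow cavity for the stapler (148 mm along tray x, 43 mm along tray y, 14 mm deep), at the tray's -y end. Tray axes
- phone_mid (a point): Centre of the dark key phone: 118 mm (its x) by 52 mm (its y) by 12 mm, flat on its back on the grey board (a second phone far off at the left, beside the balance, is no kit part); origin half-way up (6 mm over its underside), z up. 0.09 kg
- stapler_mid (a point): Centre of the desk stapler, standing on its base: base 36 mm (its x) by 140 mm (its y) by 8 mm, upper arm (rigid, does not open) 18 mm wide from 27 to 42 mm over the underside; origin 21 mm over its underside, z up. 0.09 kg
- jar_1_mid (a point): Centre of a screw-top jar of seed, 59 mm diameter, 78 mm tall, upright; origin half-way up (39 mm). 0.11 kg
- jar_2_mid (a point): Centre of another screw-top jar of the same size, 59 mm diameter, 78 mm tall, upright; origin half-way up (39 mm). 0.11 kg
- board: Fixed grey packing board, a flat plate 190 mm (its x) by 300 mm (its y), 12 mm thick, lying on the table; the phone and the stapler lie on it at first; a fixed yellow-fronted bench machine, 142 mm tall, stands about 50 mm beyond its far long side; origin at the centre of its underside
- tray: The kit tray; origin on its underside, right under the handle; same axes as tray_mid

How it is judged:
By the outcome, as a careful person would: the job done as asked, in the order asked, and still so for the second after the job is handed in, with the robot touching nothing.
Of stapler, phone, jar_1, jar_2 only 3 to 4 are there at a start; the rules pass over those that are not, and their reading is None.
At some moment in a run one of stapler, phone may be knocked a few centimetres aside while the robot is not near it.
It also fails if it takes over 210 s, if anything falls off the work surface, if the arm or the gripper's body presses on something with over 40 N, if the wrist force passes 120 N, or if a joint passes its speed limit or range.

### The arm

A 6-joint arm with a two-finger parallel gripper is mounted at the origin on a cart in front of the work surface, level with it; the furniture and walls round the work are solid. World frame = base frame: x ahead of the robot, y to its left, z up, the work surface at z = 0. Lengths are in m, angles in rad, forces in N, time in s.
With the tool pointing down it reaches from about 0.325 to 0.85 m from the base axis. Payload 4.4 kg.
Tool frame: the origin (TCP) lies between the finger pads; the fingertips stand 19 mm ahead of it and the grasp point (between the pads) is the TCP; z points along the fingers, y is the direction in which the jaws open and shut (so a half turn about z gives the same grasp; the last joint's range is limited). The gripper opens to 94 mm and grips with 3 to 60 N. Pads are 16 mm wide; open, the fingers measure 119 mm over their backs; the gripper's body (75 mm by 177 mm) begins 78 mm behind the grasp point.
Start: joints at [-1.484, 0.207, 1.542, -0, 1.393, -0.15], TCP at [0.135, -0.559, 0.224] pointing down, gripper open.
Joint ranges: [-2.73, 2.73], [-0.86, 2.22], [0.23, 2.46], [-1.11, 4.25], [0.08, 2.63], [-2.82, 2.82]. Speed limits (rad/s): [2.79, 2.79, 3.14, 3.14, 3.14, 3.14].

### API

Orientations are given as a rotation vector (axis times angle).
In Python, from rig import ctrl, viewer gives the robot as it stands.
- The arm moves only by the tool drive_tool, never from a script. Its argument "deltas" is a list of rows, each a list of 2 entries, a list of its own where there are three numbers: the shift along the tool's x, y, z in units of 0.25 m (1.0 is 0.25 m), then the turn, a rotation vector about the tool's x, y, z in units of 2 pi rad (1.0 is 2 pi rad). In form: [[[x, y, z], [ax, ay, az]], ...]. A call has 1 to 20 rows; each row is the pose to reach, as a shift and turn from the pose measured when the call began, along the tool's axes at that moment, turning the shorter way round; what a row does not reach only later rows make up. A row lasts 1/12 s, in which the tool goes at most 41.7 mm and 7.16 degrees, less where a joint would pass 70% of its speed; a pose out of reach is approached as far as the arm can. A call with a number of a shift or a turn outside -1 to 1 is refused whole. A call with a gripper value outside its range is refused whole. "fingers" is the opening, from -1 (shut) to 1 (fully open), set as the call begins (left out, the last holds). The fingers move at their own pace and stop on an object; the grip force is fixed at half the most. Time passes only in rows, so rows that repeat a pose let the fingers close. It gives the time, the measured TCP pose, the force and the opening at its end, in the units of the state.
- ctrl.observe(): the state, without advancing time (a new reading comes with each control period).
- viewer.capture(name): name is "scene" or "top"; returns the picture (384x512x3 uint8, red, green, blue); there is no depth.
- viewer.camera_info(name): a dict with "camera_matrix" (3x3 intrinsics, pixels), "dist" ([k1, k2, p1, p2, k3] as OpenCV has them; the pictures are not rectified), "view" (4x4, takes a point from world to camera coordinates). Camera axes: x right, y down, z forward; pixel columns grow to the right and rows downward; lengths in m; the calibration is good to about 2 mm. A picture is of the moment at which its call begins. camera_info takes no time and is no camera call.
- ctrl.sign_off(): hands the job in, once; it reports no verdict.
The state is a dict: "clock": time; "qpos": joint angles; "qvel": joint speeds; "joint_torque": joint torques, N m; "position": TCP position; "orientation": TCP orientation; "force": force on the tool from outside, world axes, zero at the start; "torque": the same for the moment, N m; "grip_width": finger opening in m.
Only numpy, scipy, OpenCV 4.12 (cv2) and the standard library are available. Lean on these libraries where they do the work, as an engineer would, in place of code of your own. Each camera call takes 0.05 s, during which the arm holds its last target. There are 200 camera calls.

## Working session

There is one attempt and no reset: what is moved stays moved. The work goes in short steps, Python scripts to look and compute and a tool call to move; the robot and the scene stay as the last step left them, time stands still between calls to the robot, and variables do not carry over. Pictures are saved under pics/ and viewed, about 12 in all and at most 16, crops included, and the job is handed in when it is done.

Besides the shell and the picture viewer there is one more tool, called after ">>>" as name([rows], argument=value, ...), one row to a line, values as JSON. drive_tool: Moves the arm, as the interface text tells. Shifts and turns lie within -1 to 1; 1 stands for 0.25 m of shift or 2 pi rad of turn. Its arguments: {"type":"object","properties":{"deltas":{"type":"array"},"fingers":{"type":"number"}},"required":["deltas"]}

```bash
ls; mkdir -p pics
python3 - <<'E'
from rig import ctrl, viewer
import cv2,numpy as np
for n in("top","scene"):
    im=viewer.capture(n); cv2.imwrite(f"pics/{n}0.png",cv2.resize(im[:,:,::-1],(800,600),interpolation=cv2.INTER_CUBIC))
    np.save(f"pics/{n}0.npy",im)
    c=viewer.camera_info(n); print(n,np.round(c["camera_matrix"],1).tolist(),np.round(c["dist"],4),np.round(c["view"],3).tolist())
print(ctrl.observe())
E
```

```text
pics
top [[353.2, 0.0, 258.5], [0.0, 353.2, 190.5], [0.0, 0.0, 1.0]] [0.0298 0.     0.     0.     0.    ] [[-0.02, -1.0, 0.003, 0.033], [-0.989, 0.02, -0.148, 0.524], [0.148, -0.006, -0.989, 0.963], [0.0, 0.0, 0.0, 1.0]]
scene [[410.2, 0.0, 261.6], [0.0, 410.2, 196.6], [0.0, 0.0, 1.0]] [-0.019  0.     0.     0.     0.   ] [[-0.862, -0.507, 0.015, 0.448], [-0.327, 0.533, -0.78, 0.218], [0.387, -0.677, -0.625, 1.294], [0.0, 0.0, 0.0, 1.0]]
{'clock': 0.1, 'qpos': array([-1.48452760e+00,  2.07347467e-01,  1.54281484e+00, -2.66366121e-05,
        1.39351002e+00, -1.50495713e-01]), 'qvel': array([ 7.08542949e-05, -9.80787454e-04, -3.01991387e-03,  2.50645465e-04,
       -1.43576082e-03, -8.46696966e-04]), 'joint_torque': array([-4.12559484e-04, -3.71862102e+01, -2.82292360e+01,  7.00860308e-02,
        3.11688334e-02, -6.05170885e-05]), 'position': array([ 0.13479314, -0.55825613,  0.22339792]), 'orientation': array([-3.11753889e+00, -3.70802420e-01, -6.36905515e-05]), 'force': array([0.19265011, 0.194371  , 0.20793877]), 'torque': array([ 0.03481948, -0.01044794,  0.00704675]), 'grip_width': 0.09391214923198779}
```

View pics/top0.png

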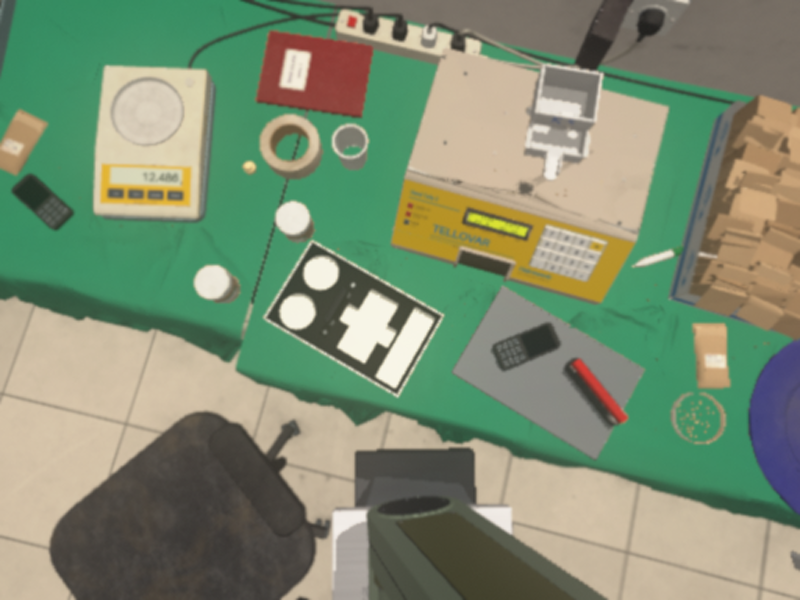

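View pics/scene0.png

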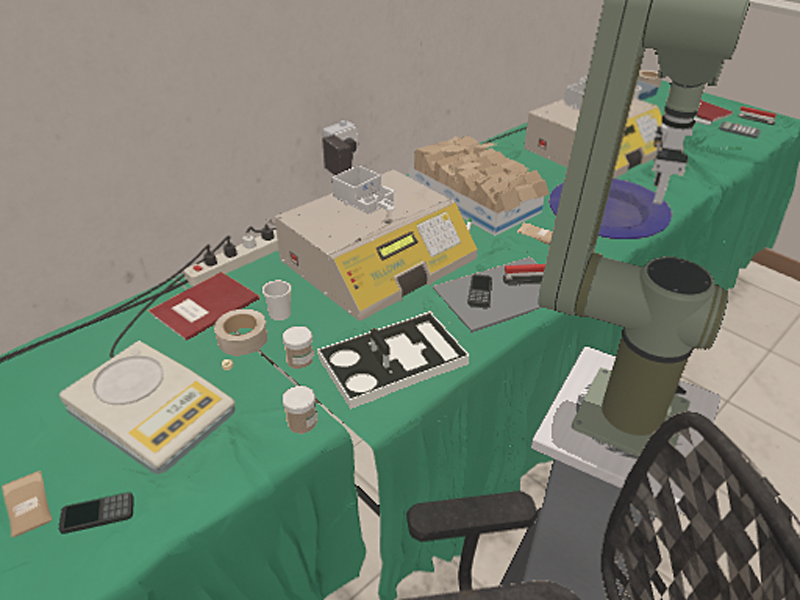

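```bash
cat > h.py <<'E'
from rig import ctrl, viewer
import cv2, numpy as np
from scipy.spatial.transform import Rotation as R
def ray(px,z,cam="top"):
    """512x384 pixels -> world points at height z"""
    c=viewer.camera_info(cam); V=np.array(c["view"]); K=np.array(c["camera_matrix"]); d=np.array(c["dist"])
    u=cv2.undistortPoints(np.float64(px).reshape(-1,1,2),K,d).reshape(-1,2)
    w=np.c_[u,np.ones(len(u))]@V[:3,:3]; o=-V[:3,:3].T@V[:3,3]
    return o+w*((z-o[2])/w[:,2])[:,None]
def proj(P,cam="top"):
    c=viewer.camera_info(cam); V=np.array(c["view"])
    return cv2.projectPoints(np.float64(P).reshape(-1,1,3),cv2.Rodrigues(V[:3,:3])[0],V[:3,3],np.array(c["camera_matrix"]),np.array(c["dist"]))[0].reshape(-1,2)
def delta(p,yaw=None,pos=None,cur=None):
    """units for a move to p, tool down, with tool y axis at world angle yaw (mod pi, nearest)"""
    s=ctrl.observe(); q=R.from_rotvec(s["orientation"]); M=q.as_matrix()
    y0=np.arctan2(M[1,1],M[0,1])
    yaw=y0 if yaw is None else y0+(yaw-y0+np.pi/2)%np.pi-np.pi/2
    y=np.array([np.cos(yaw),np.sin(yaw),0]); z=np.array([0,0,-1.]); T=np.c_[np.cross(y,z),y,z]
    t=M.T@(np.array(p)-s["position"])/.25; r=R.from_matrix(M.T@T).as_rotvec()/2/np.pi
    return np.round(t,4).tolist(),np.round(r,4).tolist()
def st():
    s=ctrl.observe(); M=R.from_rotvec(s["orientation"]).as_matrix()
    print("t",round(s["clock"],2),"p",s["position"].round(4),"yaw",np.degrees(np.arctan2(M[1,1],M[0,1])).round(2),"z",M[:,2].round(3),"F",s["force"].round(1),"w",round(s["grip_width"],4),"q",s["qpos"].round(2))
def blobs(mask,z,amin,amax):
    n,l,S,C=cv2.connectedComponentsWithStats(mask.astype(np.uint8))
    for i in range(1,n):
        if amin<S[i,4]<amax:
            cs=max(cv2.findContours((l==i).astype(np.uint8),0,1)[0],key=len).reshape(-1,2)
            w=ray(cs,z)[:,:2]; b=cv2.minAreaRect(np.float32(w*1000)); k=cv2.boxPoints(b)/1000
            e=k[1]-k[0];f=k[2]-k[1]; e=e if np.hypot(*e)>np.hypot(*f) else f
            print("px",C[i].round(1),"A",S[i,4],"cen",ray([C[i]],z)[0,:2].round(4),"box c",np.round(b[0],1),"size",np.round(b[1],1),"long deg",np.degrees(np.arctan2(e[1],e[0])).round(1)%180)
E
python3 - <<'E'
from h import *
st()
im=np.load("pics/top0.npy"); hsv=cv2.cvtColor(im,cv2.COLOR_RGB2HSV)
H,S,V=[hsv[...,i].astype(int) for i in range(3)]
y,x=np.mgrid[:384,:512]
reg=(y<260)
tr=(x>165)&(x<290)&(y>150)&(y<258)
w=(S<60)&(V>170)
print("caps z.078");blobs(w&(x>115)&(x<205)&(y>120)&(y<200)&~tr,.078,150,900)
print("cav z.014");blobs(w&tr,.014,80,3000)
g=(H>60)&(H<95)&(S>90)
print("tray z.031");blobs(~g&tr,.031,2000,20000)
print("red z.054");blobs(((H<8)|(H>172))&(S>150)&(x>350)&(x<410)&(y>215)&(y<280),.054,100,2000)
bd=(x>285)&(x<420)&(y>180)&(y<300)
print("board z.012");blobs(~g&bd&(y>188+ (x-318)*0.0),.012,2000,20000)
print("phone z.024");blobs((V<75)&bd,.024,300,3000)
np.savetxt("/dev/null",[0])
for p in [(300,230),(378,235),(225,210)]: print(hsv[p[1],p[0]])
E
```

```text
t 0.1 p [ 0.1348 -0.5583  0.2234] yaw -76.43 z [-0.     0.002 -1.   ] F [0.2 0.2 0.2] w 0.0939 q [-1.48  0.21  1.54 -0.    1.39 -0.15]
caps z.078
px [186.8 138.8] A 384 cen [0.6676 0.2194] box c [667.8 220. ] size [60.5 60.8] long deg 154.2
px [135.  179.9] A 405 cen [0.5544 0.3589] box c [554.2 359. ] size [59.8 60.4] long deg 134.8
cav z.014
px [200.2 202.4] A 256 cen [0.4966 0.1919] box c [500.4 125.1] size [273.2 176. ] long deg 58.9
px [205.  174.4] A 379 cen [0.5787 0.1783] box c [578.9 178.1] size [63.5 62.6] long deg 76.0
px [265.5 214.4] A 165 cen [0.4579 0.0039] box c [458.6   2.7] size [217.6 106.3] long deg 4.6
px [234.8 208.6] A 1059 cen [0.4765 0.092 ] box c [476.9  92.1] size [103.5 124.1] long deg 149.6
px [189.8 199.2] A 395 cen [0.5064 0.2218] box c [505.7 221.4] size [63.8 61.2] long deg 88.9
px [258.7 222.5] A 771 cen [0.4349 0.024 ] box c [435.9  23.7] size [ 43.8 145.3] long deg 148.8
px [176.1 253.2] A 200 cen [0.3534 0.2591] box c [356.6 248.2] size [79.9 27.8] long deg 88.7
tray z.031
px [225.9 202.6] A 6259 cen [0.4926 0.1163] box c [504.7 132.7] size [328.7 177.2] long deg 58.8
red z.054
px [383.3 249.7] A 282 cen [ 0.3526 -0.3127] box c [ 352.5 -312.7] size [128.   16.2] long deg 36.4
board z.012
px [351.4 238.4] A 7152 cen [ 0.3849 -0.2393] box c [ 385.7 -242.6] size [316.5 192.5] long deg 57.7
phone z.024
px [344.2 218.1] A 368 cen [ 0.4423 -0.2192] box c [ 442.3 -219.6] size [46.9 64.8] long deg 110.5
[ 38  14 145]
[ 26  13 134]
[ 26  17 247]
```

```bash
cat >> h.py <<'E'
def seg(im):
    hsv=cv2.cvtColor(im,cv2.COLOR_RGB2HSV); return [hsv[...,i].astype(int) for i in range(3)]
def boxes(im):
    """phone and stapler on the board region, by colour"""
    H,S,V=seg(im); y,x=np.mgrid[:384,:512]; bd=(x>285)&(x<425)&(y>195)&(y<300)&(y>195+(x-320)*-.0)
    red=((H<8)|(H>172))&(S>150)&(V>90)
    print("stapler arm z.054"); blobs(red&bd,.054,100,2000)
    dark=cv2.morphologyEx(((V<112)&~((H>60)&(H<95)&(S>90))&~red&bd).astype(np.uint8),cv2.MORPH_CLOSE,np.ones((5,5)))
    dark=cv2.morphologyEx(dark,cv2.MORPH_OPEN,np.ones((5,5)))
    print("dark z.024"); blobs(dark,.024,150,3000)
E
python3 - <<'E'
from h import *
im=np.load("pics/top0.npy"); boxes(im)
# board: grey blob, drop machine part by rows
H,S,V=seg(im)
g=((H>55)&(H<100)&(S>80))
y,x=np.mgrid[:384,:512]
m=(~g&(x>285)&(x<420)&(y>182)&(y<300)&(S<60)).astype(np.uint8)
m=cv2.morphologyEx(m,cv2.MORPH_OPEN,np.ones((7,7))); blobs(m,.012,3000,20000)
m=(~g&(x>165)&(x<287)&(y>150)&(y<258)&(y<255-0)&~((x<170))).astype(np.uint8)
m[(y-205)>(x-168)*.58+8]=0
m=cv2.morphologyEx(m,cv2.MORPH_OPEN,np.ones((7,7))); print("tray");blobs(m,.031,3000,20000)
# warp z=.024, x .25-.62, y -.42..+.28, 1.14 px/mm
X,Y=np.meshgrid(np.arange(800),np.arange(425)); W=np.stack([.62-Y/1143,.28-X/1143,0*X+.024],-1)
P=proj(W.reshape(-1,3)).reshape(425,800,2).astype(np.float32)
o=cv2.remap(im,P[...,0],P[...,1],cv2.INTER_CUBIC)
cv2.imwrite("pics/warp.png",o[:,:,::-1])
E
```

```text
stapler arm z.054
px [383.3 249.7] A 282 cen [ 0.3526 -0.3127] box c [ 352.5 -312.7] size [128.   16.2] long deg 36.4
dark z.024
px [336.  221.4] A 797 cen [ 0.4333 -0.1956] box c [ 433.5 -196.1] size [ 54.1 122.7] long deg 111.1
px [376.1 252.2] A 374 cen [ 0.3454 -0.3028] box c [ 345.7 -302.6] size [132.9  24.4] long deg 34.8
px [294.2 291.8] A 266 cen [ 0.2423 -0.0698] box c [245.8 -70.6] size [47.1 45.3] long deg 88.9
px [348.5 237.1] A 6573 cen [ 0.3887 -0.2314] box c [ 390.  -235.9] size [299.1 190.3] long deg 57.8
tray
px [226.4 203.1] A 6137 cen [0.4911 0.1149] box c [493.3 115.7] size [287.1 174.4] long deg 58.9
```

View pics/warp.png

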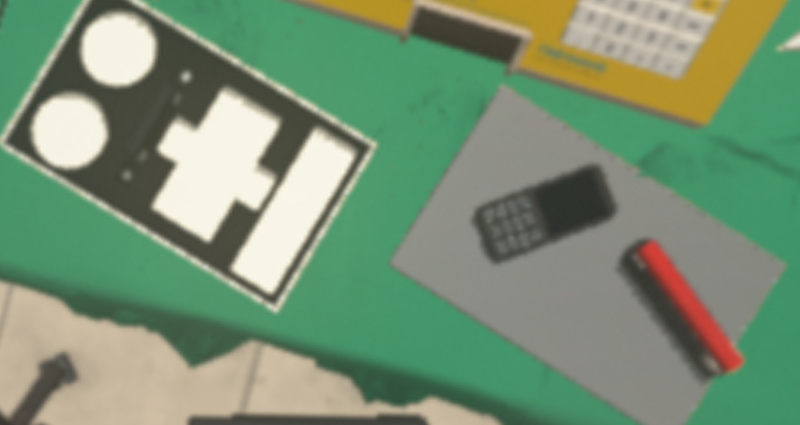

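Run:
```python
from h import *
yw=np.radians(-53.6)
for z in(.224,.10,.048): print(delta((.3525,-.3127,z),yw))
```

```text
([1.0769, -0.7506, -0.0006], [-0.0003, -0.0001, -0.0634])
([1.0768, -0.7495, 0.4954], [-0.0003, -0.0001, -0.0634])
([1.0767, -0.7491, 0.7034], [-0.0003, -0.0001, -0.0634])
```

>>> drive_tool([
  [[0.12,-0.08,0],[0,0,-0.01]],
  [[0.25,-0.17,0],[0,0,-0.02]],
  [[0.38,-0.26,0],[0,0,-0.03]],
  [[0.5,-0.35,0],[0,0,-0.04]],
  [[0.62,-0.43,0],[0,0,-0.05]],
  [[0.75,-0.52,0],[0,0,-0.0634]],
  [[0.88,-0.6,0],[0,0,-0.0634]],
  [[1,-0.7,0],[0,0,-0.0634]],
  [[1,-0.7,0],[0,0,-0.0634]],
  [[1,-0.7,0.2],[0,0,-0.0634]],
  [[1,-0.7,0.2],[0,0,-0.0634]],
], fingers=0.06)

```text
clock: 1.02
position: [0.3352, -0.3264, 0.1697]
orientation: [-2.975, -0.981, 0.003]
force: [-0.7, 1.3, -1.0]
grip_width: 0.0499
```

Run:
```python
from h import *
st()
yw=np.radians(-53.6)
for z in(.10,.048): print(delta((.3525,-.3127,z),yw))
```

```text
t 1.02 p [ 0.3352 -0.3264  0.1697] yaw -53.5 z [-0.005  0.008 -1.   ] F [-0.7  1.3 -1. ] w 0.0499 q [-0.96  0.04  1.85  0.    1.26 -0.02]
([0.0881, -0.0003, 0.2788], [-0.0014, -0.0001, 0.0003])
([0.088, 0.0016, 0.4868], [-0.0014, -0.0001, 0.0003])
```

>>> drive_tool([
  [[0.088,0,0.1],[-0.0014,0,0]],
  [[0.088,0,0.2],[-0.0014,0,0]],
  [[0.088,0,0.28],[-0.0014,0,0]],
  [[0.088,0,0.35],[-0.0014,0,0]],
  [[0.088,0.001,0.42],[-0.0014,0,0]],
  [[0.088,0.0015,0.487],[-0.0014,0,0]],
  [[0.088,0.0015,0.487],[-0.0014,0,0]],
  [[0.088,0.0015,0.487],[-0.0014,0,0]],
])

```text
clock: 1.68
position: [0.3512, -0.3122, 0.047]
orientation: [-2.98, -0.981, 0.001]
force: [-0.6, -1.1, -0.3]
grip_width: 0.05
```

>>> drive_tool([
  [[0,0,0],[0,0,0]],
  [[0,0,0],[0,0,0]],
  [[0,0,0],[0,0,0]],
  [[0,0,0],[0,0,0]],
  [[0,0,0],[0,0,0]],
  [[0,0,0],[0,0,0]],
  [[0,0,-0.1],[0,0,0]],
  [[0,0,-0.2],[0,0,0]],
  [[0,0,-0.3],[0,0,0]],
  [[0,0,-0.4],[0,0,0]],
  [[0,0,-0.4],[0,0,0]],
  [[0,0,-0.4],[0,0,0]],
], fingers=-1)

```text
clock: 2.68
position: [0.3521, -0.3133, 0.1482]
orientation: [-2.983, -0.982, -0.001]
force: [1.1, 1.0, -1.4]
grip_width: 0.0183
```

Run:
```python
from h import *
st()
# stapler long axis (perp to jaw) -> tray x ; jaw -> tray y 58.7
yw=np.radians(58.7)
for p in((.40,-.15,.16),(.4353,.0236,.16),(.4353,.0236,.055)): print(p,delta(p,yw))
```

```text
t 2.68 p [ 0.3521 -0.3133  0.1482] yaw -53.56 z [ 0.     0.001 -1.   ] F [ 1.1  1.  -1.4] w 0.0183 q [-0.91  0.07  1.87  0.    1.21  0.02]
(0.4, -0.15, 0.16) ([0.5424, -0.4117, -0.0465], [-0.0002, -0.0, 0.1882])
(0.4353, 0.0236, 0.16) ([1.0684, -0.8864, -0.0458], [-0.0002, -0.0, 0.1882])
(0.4353, 0.0236, 0.055) ([1.0682, -0.8861, 0.3742], [-0.0002, -0.0, 0.1882])
```

>>> drive_tool([
  [[0.1,-0.08,-0.04],[0,0,0.018]],
  [[0.2,-0.16,-0.04],[0,0,0.036]],
  [[0.3,-0.24,-0.04],[0,0,0.054]],
  [[0.4,-0.32,-0.04],[0,0,0.072]],
  [[0.5,-0.4,-0.04],[0,0,0.09]],
  [[0.6,-0.48,-0.04],[0,0,0.108]],
  [[0.7,-0.56,-0.04],[0,0,0.126]],
  [[0.8,-0.64,-0.04],[0,0,0.144]],
  [[0.9,-0.72,-0.04],[0,0,0.162]],
  [[1.0,-0.8,-0.04],[0,0,0.18]],
  [[1.0,-0.86,-0.04],[0,0,0.1882]],
  [[1.0,-0.886,-0.04],[0,0,0.1882]],
  [[1.0,-0.886,-0.04],[0,0,0.1882]],
  [[1.0,-0.886,-0.04],[0,0,0.1882]],
])

```text
clock: 3.85
position: [0.4206, 0.0131, 0.1573]
orientation: [-3.026, 0.845, 0.004]
force: [0.1, -0.1, -0.8]
grip_width: 0.0183
```

Run:
```python
from h import *
st()
im=viewer.capture("top"); s=viewer.capture("scene")
cv2.imwrite("pics/a1.png",np.hstack([cv2.resize(im[110:260,160:310,::-1],(400,400),interpolation=2),cv2.resize(s[150:290,180:320,::-1],(400,400),interpolation=2)]))
H,S,V=seg(im)
blobs(((H<8)|(H>172))&(S>150)&(V>90)&(np.mgrid[:384,:512][1]<300)&(np.mgrid[:384,:512][1]>170)&(np.mgrid[:384,:512][0]>150),.148+.018-.011,50,2000)
boxes(im)
yw=np.radians(58.7)
for p in((.4353,.0236,.10),(.4353,.0236,.055)): print(p,delta(p,yw))
```

```text
t 3.85 p [0.4206 0.0131 0.1573] yaw -121.19 z [-0.002  0.001 -1.   ] F [ 0.1 -0.1 -0.8] w 0.0183 q [-0.18 -0.06  1.97  0.    1.23  1.94]
px [253.4 242.8] A 61 cen [0.3774 0.0387] box c [377.4  38.7] size [13.4 27.4] long deg 148.9
stapler arm z.054
dark z.024
px [335.9 221.4] A 800 cen [ 0.4333 -0.1954] box c [ 433.9 -196. ] size [ 54.3 122.9] long deg 111.7
px [289.  252.6] A 253 cen [ 0.3485 -0.0593] box c [343.9 -60.5] size [ 19.8 107.6] long deg 178.1
(0.4353, 0.0236, 0.1) ([0.0242, -0.0674, 0.2322], [-0.0, 0.0001, -0.0001])
(0.4353, 0.0236, 0.055) ([0.0244, -0.0673, 0.4122], [-0.0, 0.0001, -0.0001])
```

View pics/a1.png

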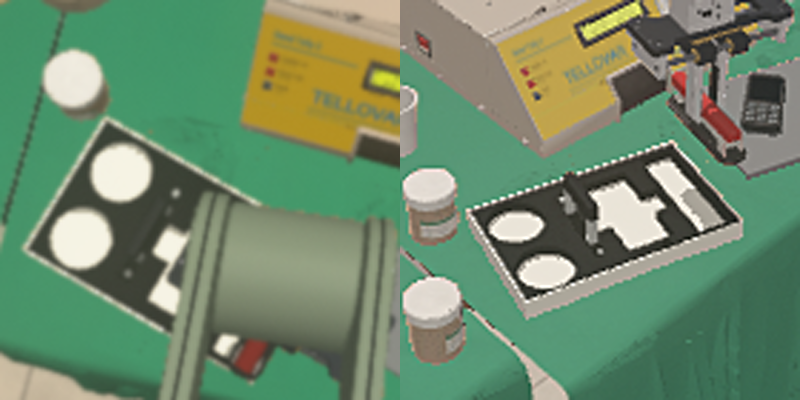

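>>> drive_tool([
  [[0.024,-0.067,0.05],[0,0,0]],
  [[0.024,-0.067,0.12],[0,0,0]],
  [[0.024,-0.067,0.2],[0,0,0]],
  [[0.024,-0.067,0.27],[0,0,0]],
  [[0.024,-0.067,0.32],[0,0,0]],
  [[0.024,-0.067,0.35],[0,0,0]],
  [[0.024,-0.067,0.35],[0,0,0]],
])

```text
clock: 4.53
position: [0.4339, 0.0228, 0.0689]
orientation: [3.024, -0.85, -0.007]
force: [0.2, 0.0, -1.3]
grip_width: 0.019
```

Run:
```python
from h import *
st()
s=viewer.capture("scene")
cv2.imwrite("pics/a2.png",cv2.resize(s[170:270,200:330,::-1],(780,600),interpolation=2))
yw=np.radians(58.7)
for p in((.4353,.0236,.06),(.4353,.0236,.05)): print(p,delta(p,yw))
```

```text
t 4.53 p [0.4339 0.0228 0.0689] yaw -121.42 z [-0.004  0.001 -1.   ] F [ 0.2  0.  -1.3] w 0.019 q [-0.15  0.11  2.01  0.    1.02  1.97]
(0.4353, 0.0236, 0.06) ([0.0001, -0.0036, 0.04], [0.0001, 0.0004, -0.0003])
(0.4353, 0.0236, 0.05) ([0.0002, -0.0036, 0.08], [0.0001, 0.0004, -0.0003])
```

View pics/a2.png

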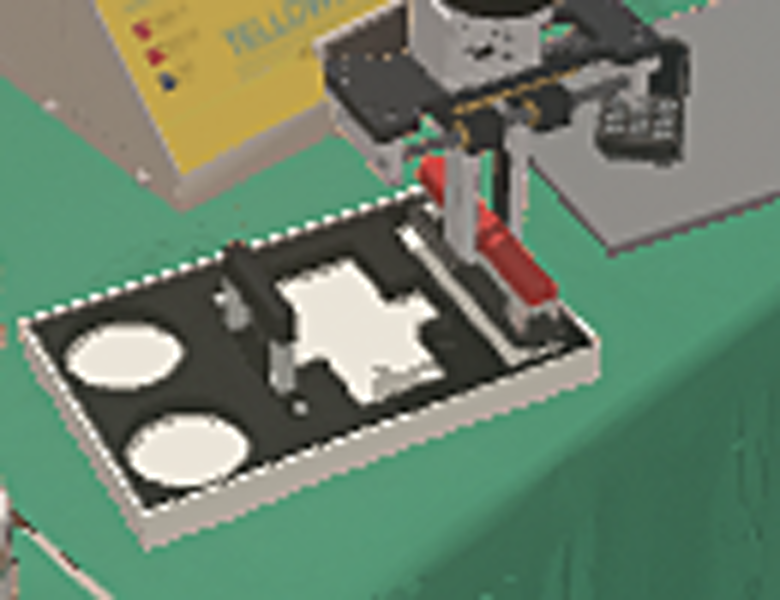

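>>> drive_tool([
  [[0,-0.003,0.025],[0,0,0]],
  [[0,-0.003,0.05],[0,0,0]],
  [[0,-0.003,0.07],[0,0,0]],
  [[0,-0.003,0.08],[0,0,0]],
  [[0,-0.003,0.08],[0,0,0]],
  [[0,-0.003,0.08],[0,0,0]],
])

```text
clock: 5.08
position: [0.4354, 0.0235, 0.05]
orientation: [-3.024, 0.85, 0.003]
force: [1.9, 0.2, -0.5]
grip_width: 0.0185
```

>>> drive_tool([
  [[0,0,0.004],[0,0,0]],
  [[0,0,0.004],[0,0,0]],
  [[0,0,0.004],[0,0,0]],
])

```text
clock: 5.33
position: [0.4355, 0.0236, 0.0498]
orientation: [-3.024, 0.85, 0.003]
force: [-1.4, -1.4, 4.9]
grip_width: 0.0185
```

>>> drive_tool([
  [[0,0,0],[0,0,0]],
  [[0,0,0],[0,0,0]],
  [[0,0,0],[0,0,0]],
  [[0,0,-0.05],[0,0,0]],
  [[0,0,-0.15],[0,0,0]],
  [[0,0,-0.25],[0,0,0]],
  [[0,0,-0.35],[0,0,0]],
  [[0,0,-0.4],[0,0,0]],
  [[0,0,-0.4],[0,0,0]],
], fingers=-0.15)

```text
clock: 6.08
position: [0.4383, 0.0232, 0.153]
orientation: [-3.024, 0.849, -0.008]
force: [0.1, 0.6, -0.5]
grip_width: 0.0401
```

Run:
```python
from h import *
st()
s=viewer.capture("scene"); boxes(viewer.capture("top"))
cv2.imwrite("pics/a3.png",cv2.resize(s[170:270,200:330,::-1],(780,600),interpolation=2))
yw=np.radians(21.4)
for p in((.4335,-.196,.15),(.4335,-.196,.034)): print(p,delta(p,yw))
```

```text
t 6.08 p [0.4383 0.0232 0.153 ] yaw -121.37 z [ 0.005 -0.    -1.   ] F [ 0.1  0.6 -0.5] w 0.0401 q [-0.15 -0.02  1.94  0.    1.21  1.97]
stapler arm z.054
dark z.024
px [336.  221.4] A 797 cen [ 0.4332 -0.1955] box c [ 433.4 -196.1] size [ 54.1 122.7] long deg 110.9
(0.4335, -0.196, 0.15) ([0.45, 0.7542, -0.0021], [0.0001, 0.0002, 0.1034])
(0.4335, -0.196, 0.034) ([0.4507, 0.7541, 0.4619], [0.0001, 0.0002, 0.1034])
```

View pics/a3.png

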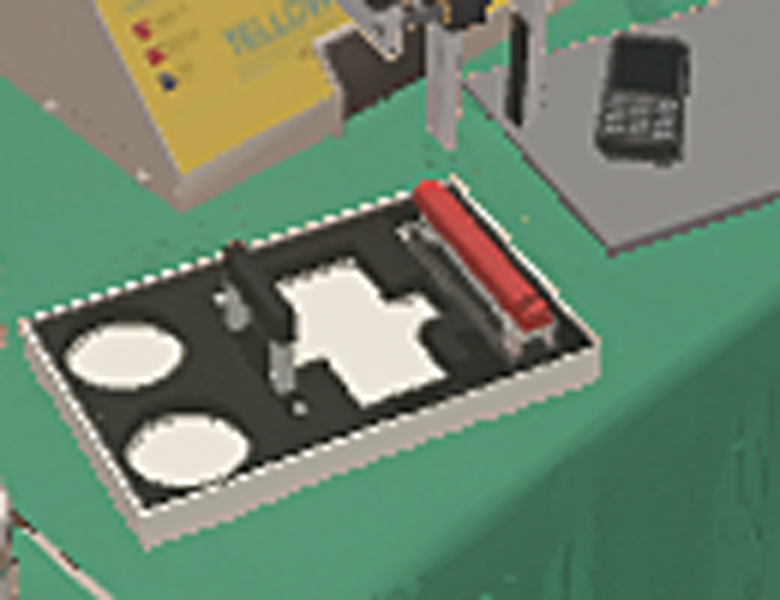

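>>> drive_tool([
  [[0.08,0.14,0],[0,0,0.018]],
  [[0.16,0.27,0],[0,0,0.036]],
  [[0.24,0.4,0],[0,0,0.054]],
  [[0.32,0.53,0],[0,0,0.072]],
  [[0.4,0.66,0],[0,0,0.09]],
  [[0.45,0.754,0],[0,0,0.1034]],
  [[0.45,0.754,0],[0,0,0.1034]],
  [[0.45,0.754,0.1],[0,0,0.1034]],
  [[0.45,0.754,0.2],[0,0,0.1034]],
  [[0.45,0.754,0.25],[0,0,0.1034]],
  [[0.45,0.754,0.25],[0,0,0.1034]],
  [[0.45,0.754,0.25],[0,0,0.1034]],
], fingers=0.6)

```text
clock: 7.18
position: [0.4318, -0.1943, 0.085]
orientation: [2.596, -1.769, -0.01]
force: [-0.2, -0.0, 0.6]
grip_width: 0.0751
```

Run:
```python
from h import *
st()
s=viewer.capture("scene");t=viewer.capture("top")
cv2.imwrite("pics/a4.png",np.hstack([cv2.resize(s[150:250,250:350,::-1],(400,400),interpolation=2),cv2.resize(t[150:280,280:410,::-1],(400,400),interpolation=2)]))
yw=np.radians(21.2)
for p in((.4335,-.196,.06),(.4335,-.196,.0335)): print(p,delta(p,yw))
```

```text
t 7.18 p [ 0.4318 -0.1943  0.085 ] yaw -158.55 z [-0.006  0.004 -1.   ] F [-0.2 -0.   0.6] w 0.0751 q [-0.61  0.17  1.91 -0.    1.07  2.16]
(0.4335, -0.196, 0.06) ([0.0009, 0.0012, 0.1089], [0.0001, 0.0001, 0.0007])
(0.4335, -0.196, 0.0335) ([0.001, 0.0011, 0.2149], [0.0001, 0.0001, 0.0007])
```

View pics/a4.png

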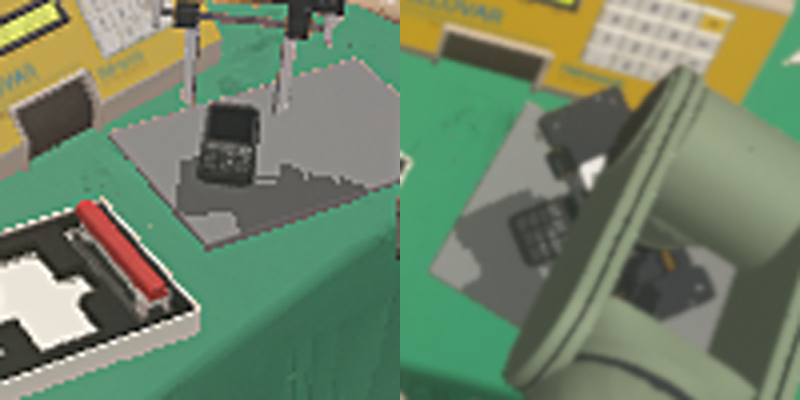

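>>> drive_tool([
  [[0.001,0.001,0.06],[0,0,0.0007]],
  [[0.001,0.001,0.12],[0,0,0.0007]],
  [[0.001,0.001,0.17],[0,0,0.0007]],
  [[0.001,0.001,0.2],[0,0,0.0007]],
  [[0.001,0.001,0.215],[0,0,0.0007]],
  [[0.001,0.001,0.215],[0,0,0.0007]],
  [[0.001,0.001,0.215],[0,0,0.0007]],
])

```text
clock: 7.87
position: [0.4341, -0.1963, 0.0341]
orientation: [2.592, -1.775, -0.0]
force: [0.1, -0.8, 0.0]
grip_width: 0.075
```

>>> drive_tool([
  [[0,0,0],[0,0,0]],
  [[0,0,0],[0,0,0]],
  [[0,0,0],[0,0,0]],
  [[0,0,0],[0,0,0]],
  [[0,0,0],[0,0,0]],
  [[0,0,0],[0,0,0]],
  [[0,0,-0.08],[0,0,0]],
  [[0,0,-0.18],[0,0,0]],
  [[0,0,-0.3],[0,0,0]],
  [[0,0,-0.4],[0,0,0]],
  [[0,0,-0.45],[0,0,0]],
  [[0,0,-0.45],[0,0,0]],
], fingers=-1)

```text
clock: 8.87
position: [0.4364, -0.1977, 0.15]
orientation: [2.592, -1.775, 0.012]
force: [-0.3, -1.0, -1.4]
grip_width: 0.0516
```

Run:
```python
from h import *
st()
yw=np.radians(58.7)
for p in((.4767,.0918,.15),(.4767,.0918,.036)): print(p,delta(p,yw))
```

```text
t 8.87 p [ 0.4364 -0.1977  0.15  ] yaw -158.79 z [ 0.006 -0.004 -1.   ] F [-0.3 -1.  -1.4] w 0.0516 q [-0.61  0.08  1.85 -0.    1.2   2.17]
(0.4767, 0.0918, 0.15) ([-1.0211, -0.5694, -0.0039], [-0.0003, -0.0012, -0.1041])
(0.4767, 0.0918, 0.036) ([-1.024, -0.5675, 0.452], [-0.0003, -0.0012, -0.1041])
```

>>> drive_tool([
  [[-0.12,-0.07,0],[0,0,-0.012]],
  [[-0.24,-0.14,0],[0,0,-0.024]],
  [[-0.36,-0.21,0],[0,0,-0.037]],
  [[-0.48,-0.28,0],[0,0,-0.05]],
  [[-0.6,-0.35,0],[0,0,-0.063]],
  [[-0.72,-0.42,0],[0,0,-0.075]],
  [[-0.84,-0.48,0],[0,0,-0.088]],
  [[-0.94,-0.54,0],[0,0,-0.1]],
  [[-1,-0.56,0],[0,-0.001,-0.104]],
  [[-1,-0.568,0.08],[0,-0.001,-0.104]],
  [[-1,-0.568,0.1],[0,-0.001,-0.104]],
  [[-1,-0.568,0.1],[0,-0.001,-0.104]],
  [[-1,-0.568,0.1],[0,-0.001,-0.104]],
])

```text
clock: 9.95
position: [0.4772, 0.0862, 0.1227]
orientation: [3.024, -0.85, -0.002]
force: [0.1, 0.6, -0.8]
grip_width: 0.0514
```

Run:
```python
from h import *
st()
yw=np.radians(58.7)
for p in((.4767,.0918,.06),(.4767,.0918,.036)): print(p,delta(p,yw))
```

```text
t 9.95 p [0.4772 0.0862 0.1227] yaw -121.38 z [-0.001  0.    -1.   ] F [ 0.1  0.6 -0.8] w 0.0514 q [-0.    0.13  1.86  0.    1.16  2.12]
(0.4767, 0.0918, 0.06) ([-0.0129, -0.0181, 0.2509], [0.0001, 0.0002, -0.0002])
(0.4767, 0.0918, 0.036) ([-0.0127, -0.0182, 0.3469], [0.0001, 0.0002, -0.0002])
```

>>> drive_tool([
  [[-0.0128,-0.018,0.08],[0,0,0]],
  [[-0.0128,-0.018,0.16],[0,0,0]],
  [[-0.0128,-0.018,0.22],[0,0,0]],
  [[-0.0128,-0.018,0.26],[0,0,0]],
  [[-0.0128,-0.018,0.27],[0,0,0]],
  [[-0.0128,-0.018,0.27],[0,0,0]],
])

```text
clock: 10.45
position: [0.4764, 0.0913, 0.0549]
orientation: [3.024, -0.851, -0.004]
force: [-0.8, 0.1, -2.0]
grip_width: 0.0515
```

Run:
```python
from h import *
st()
s=viewer.capture("scene")
cv2.imwrite("pics/a5.png",cv2.resize(s[190:265,200:300,::-1],(800,600),interpolation=2))
yw=np.radians(58.7)
print(delta((.4767,.0918,.036),yw))
```

```text
t 10.45 p [0.4764 0.0913 0.0549] yaw -121.44 z [-0.002  0.    -1.   ] F [-0.8  0.1 -2. ] w 0.0515 q [0.01 0.24 1.9  0.   1.01 2.13]
([-0.0026, -0.0004, 0.0788], [0.0, 0.0001, -0.0004])
```

View pics/a5.png

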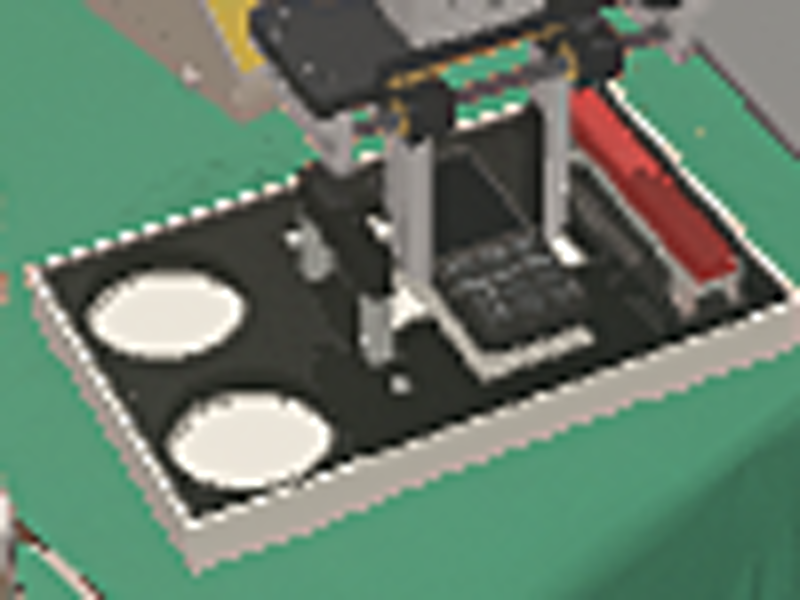

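>>> drive_tool([
  [[-0.002,0,0.02],[0,0,0]],
  [[-0.002,0,0.04],[0,0,0]],
  [[-0.002,0,0.06],[0,0,0]],
  [[-0.002,0,0.075],[0,0,0]],
  [[-0.002,0,0.075],[0,0,0]],
  [[-0.002,0,0.075],[0,0,0]],
])

```text
clock: 11.0
position: [0.4766, 0.0917, 0.0367]
orientation: [3.024, -0.851, -0.002]
force: [-0.6, -0.4, -0.6]
grip_width: 0.0514
```

>>> drive_tool([
  [[0,0,0.003],[0,0,0]],
  [[0,0,0.003],[0,0,0]],
  [[0,0,0],[0,0,0]],
  [[0,0,0],[0,0,0]],
  [[0,0,-0.05],[0,0,0]],
  [[0,0,-0.15],[0,0,0]],
  [[0,0,-0.25],[0,0,0]],
  [[0,0,-0.35],[0,0,0]],
  [[0,0,-0.5],[0,0,0]],
  [[0,0,-0.5],[0,0,0]],
], fingers=0.36)

```text
clock: 11.83
position: [0.4821, 0.0918, 0.1692]
orientation: [-3.02, 0.849, -0.02]
force: [1.1, 0.9, 0.5]
grip_width: 0.0639
```

Run:
```python
from h import *
st()
s=viewer.capture("scene");im=viewer.capture("top")
cv2.imwrite("pics/a6.png",np.hstack([cv2.resize(s[190:265,200:275,::-1],(400,400),interpolation=2),cv2.resize(im[120:250,115:245,::-1],(400,400),interpolation=2)]))
H,S,V=seg(im);y,x=np.mgrid[:384,:512]
w=(S<60)&(V>170)
print("caps z.078");blobs(w&(x>115)&(x<205)&(y>120)&(y<200)&((y<155)|(x<165)),.078,150,900)
print("cav");blobs(w&(x>165)&(x<220)&(y>155)&(y<258),.028,200,600)
yw=np.radians(-31.3)
for p in((.6677,.2197,.15),(.6677,.2197,.055)): print(p,[delta(p,np.radians(a)) for a in (58.7,0)])
```

```text
t 11.83 p [0.4821 0.0918 0.1692] yaw -121.41 z [ 0.013  0.    -1.   ] F [1.1 0.9 0.5] w 0.0639 q [0.01 0.07 1.81 0.   1.24 2.13]
caps z.078
px [186.8 138.8] A 384 cen [0.6676 0.2194] box c [667.8 220. ] size [60.5 60.8] long deg 154.2
px [135.  179.8] A 406 cen [0.5545 0.3589] box c [554.2 359. ] size [59.8 60.4] long deg 134.8
cav
(0.6677, 0.2197, 0.15) [([0.379, -0.8318, 0.0584], [-0.0004, -0.0005, -0.0003]), ([0.379, -0.8318, 0.0584], [-0.0006, -0.0003, 0.1627])]
(0.6677, 0.2197, 0.055) [([0.3778, -0.8309, 0.4384], [-0.0004, -0.0005, -0.0003]), ([0.3778, -0.8309, 0.4384], [-0.0006, -0.0003, 0.1627])]
```

View pics/a6.png

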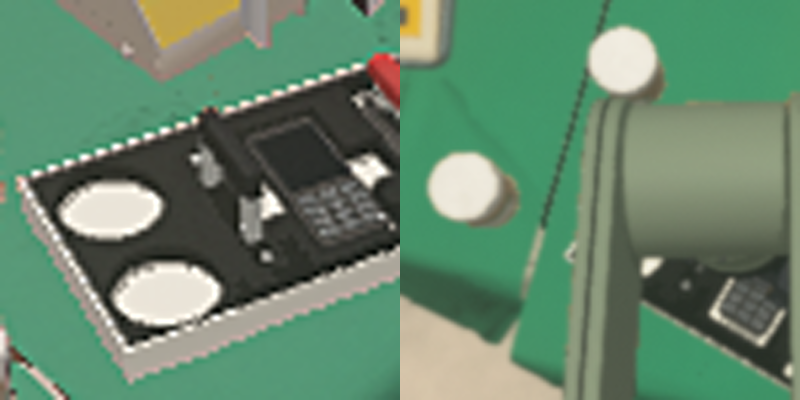

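>>> drive_tool([
  [[0.06,-0.13,0],[0,0,0]],
  [[0.12,-0.26,0],[0,0,0]],
  [[0.18,-0.39,0],[0,0,0]],
  [[0.24,-0.52,0],[0,0,0]],
  [[0.3,-0.65,0],[0,0,0]],
  [[0.35,-0.77,0],[0,0,0]],
  [[0.379,-0.832,0.03],[0,0,0]],
  [[0.379,-0.832,0.06],[0,0,0]],
  [[0.378,-0.831,0.06],[0,0,0]],
  [[0.378,-0.831,0.16],[0,0,0]],
  [[0.378,-0.831,0.26],[0,0,0]],
  [[0.378,-0.831,0.35],[0,0,0]],
  [[0.378,-0.831,0.42],[0,0,0]],
  [[0.378,-0.831,0.438],[0,0,0]],
  [[0.378,-0.831,0.438],[0,0,0]],
  [[0.378,-0.831,0.438],[0,0,0]],
], fingers=0.75)

```text
clock: 13.27
position: [0.6673, 0.2192, 0.0554]
orientation: [-3.023, 0.851, -0.005]
force: [-0.2, -0.1, 0.4]
grip_width: 0.0826
```

>>> drive_tool([
  [[0,0,0],[0,0,0]],
  [[0,0,0],[0,0,0]],
  [[0,0,0],[0,0,0]],
  [[0,0,0],[0,0,0]],
  [[0,0,0],[0,0,0]],
  [[0,0,-0.08],[0,0,0]],
  [[0,0,-0.18],[0,0,0]],
  [[0,0,-0.3],[0,0,0]],
  [[0,0,-0.4],[0,0,0]],
  [[0,0,-0.44],[0,0,0]],
  [[0,0,-0.44],[0,0,0]],
  [[0,0,-0.44],[0,0,0]],
], fingers=-1)

```text
clock: 14.27
position: [0.6666, 0.2192, 0.165]
orientation: [-3.023, 0.851, -0.005]
force: [0.2, 1.2, -1.7]
grip_width: 0.0588
```

Run:
```python
from h import *
st()
yw=np.radians(58.7)
for p in((.5773,.1773,.16),(.5773,.1773,.07)): print(p,delta(p,yw))
```

```text
t 14.27 p [0.6666 0.2192 0.165 ] yaw -121.45 z [ 0.003  0.    -1.   ] F [ 0.2  1.2 -1.7] w 0.0588 q [ 0.19  0.52  1.25 -0.    1.37  2.31]
(0.5773, 0.1773, 0.16) ([-0.2176, 0.3294, 0.0187], [-0.0003, -0.0004, -0.0004])
(0.5773, 0.1773, 0.07) ([-0.2185, 0.33, 0.3787], [-0.0003, -0.0004, -0.0004])
```

>>> drive_tool([
  [[-0.06,0.09,0.01],[0,0,0]],
  [[-0.13,0.2,0.01],[0,0,0]],
  [[-0.19,0.29,0.01],[0,0,0]],
  [[-0.216,0.332,0.02],[0,0,0]],
  [[-0.216,0.332,0.03],[0,0,0]],
  [[-0.216,0.332,0.12],[0,0,0]],
  [[-0.216,0.332,0.21],[0,0,0]],
  [[-0.216,0.332,0.28],[0,0,0]],
  [[-0.216,0.332,0.3],[0,0,0]],
  [[-0.216,0.332,0.3],[0,0,0]],
  [[-0.216,0.332,0.3],[0,0,0]],
])

```text
clock: 15.18
position: [0.5777, 0.1767, 0.089]
orientation: [-3.023, 0.851, -0.003]
force: [0.0, 0.7, 0.6]
grip_width: 0.0583
```

Run:
```python
from h import *
st()
yw=np.radians(58.7)
for p in((.578,.177,.07),): print(p,delta(p,yw))
s=viewer.capture("scene")
cv2.imwrite("pics/a7.png",cv2.resize(s[180:270,170:290,::-1],(800,600),interpolation=2))
```

```text
t 15.18 p [0.5777 0.1767 0.089 ] yaw -121.44 z [ 0.002  0.    -1.   ] F [0.  0.7 0.6] w 0.0583 q [ 0.15  0.4   1.59 -0.    1.15  2.27]
(0.578, 0.177, 0.07) ([0.0003, -0.0016, 0.0759], [-0.0002, -0.0003, -0.0004])
```

View pics/a7.png

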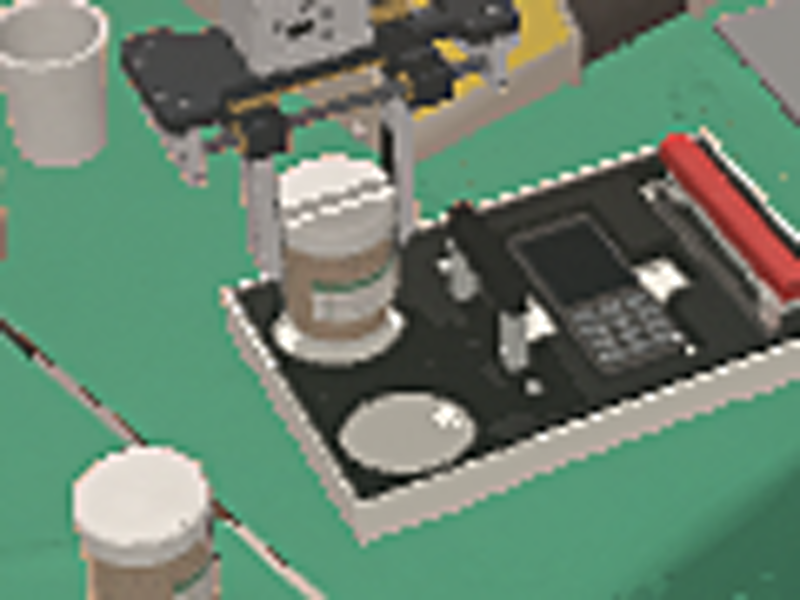

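>>> drive_tool([
  [[0,-0.001,0.02],[0,0,0]],
  [[0,-0.001,0.04],[0,0,0]],
  [[0,-0.001,0.06],[0,0,0]],
  [[0,-0.001,0.074],[0,0,0]],
  [[0,-0.001,0.074],[0,0,0]],
  [[0,-0.001,0.074],[0,0,0]],
])

```text
clock: 15.73
position: [0.5783, 0.177, 0.0712]
orientation: [-3.023, 0.851, -0.005]
force: [-0.1, -0.1, -0.6]
grip_width: 0.0584
```

>>> drive_tool([
  [[0,0,0.006],[0,0,0]],
  [[0,0,0.006],[0,0,0]],
  [[0,0,0.006],[0,0,0]],
])

```text
clock: 15.98
position: [0.5786, 0.1769, 0.0705]
orientation: [-3.023, 0.851, -0.006]
force: [-2.7, 0.5, 3.5]
grip_width: 0.0583
```

>>> drive_tool([
  [[0,0,0],[0,0,0]],
  [[0,0,0],[0,0,0]],
  [[0,0,0],[0,0,0]],
  [[0,0,-0.05],[0,0,0]],
  [[0,0,-0.15],[0,0,0]],
  [[0,0,-0.25],[0,0,0]],
  [[0,0,-0.35],[0,0,0]],
  [[0,0,-0.44],[0,0,0]],
  [[0,0,-0.44],[0,0,0]],
], fingers=0.5)

```text
clock: 16.73
position: [0.5821, 0.1776, 0.1876]
orientation: [-3.018, 0.849, -0.023]
force: [0.8, -0.3, 0.2]
grip_width: 0.0705
```

Run:
```python
from h import *
st()
for p in((.5544,.3589,.18),(.5544,.3589,.055)): print(p,delta(p,np.radians(58.7)))
```

```text
t 16.73 p [0.5821 0.1776 0.1876] yaw -121.43 z [ 0.016  0.002 -1.   ] F [ 0.8 -0.3  0.2] w 0.0705 q [ 0.15  0.3   1.51 -0.    1.32  2.27]
(0.5544, 0.3589, 0.18) ([-0.473, -0.5606, 0.0301], [-0.0016, -0.002, -0.0004])
(0.5544, 0.3589, 0.055) ([-0.4794, -0.5555, 0.53], [-0.0016, -0.002, -0.0004])
```

>>> drive_tool([
  [[-0.09,-0.11,0.01],[-0.0016,-0.002,0]],
  [[-0.18,-0.22,0.01],[-0.0016,-0.002,0]],
  [[-0.27,-0.33,0.02],[-0.0016,-0.002,0]],
  [[-0.36,-0.44,0.02],[-0.0016,-0.002,0]],
  [[-0.44,-0.52,0.03],[-0.0016,-0.002,0]],
  [[-0.474,-0.56,0.03],[-0.0016,-0.002,0]],
  [[-0.474,-0.56,0.05],[-0.0016,-0.002,0]],
  [[-0.475,-0.559,0.15],[-0.0016,-0.002,0]],
  [[-0.476,-0.558,0.25],[-0.0016,-0.002,0]],
  [[-0.478,-0.557,0.36],[-0.0016,-0.002,0]],
  [[-0.479,-0.556,0.45],[-0.0016,-0.002,0]],
  [[-0.479,-0.5555,0.53],[-0.0016,-0.002,0]],
  [[-0.479,-0.5555,0.53],[-0.0016,-0.002,0]],
  [[-0.479,-0.5555,0.53],[-0.0016,-0.002,0]],
], fingers=0.75)

```text
clock: 17.9
position: [0.5537, 0.3565, 0.0532]
orientation: [3.02, -0.853, -0.004]
force: [-0.6, -0.5, 0.2]
grip_width: 0.0822
```

>>> drive_tool([
  [[0,0,0],[0,0,0]],
  [[0,0,0],[0,0,0]],
  [[0,0,0],[0,0,0]],
  [[0,0,0],[0,0,0]],
  [[0,0,0],[0,0,0]],
  [[0,0,-0.08],[0,0,0]],
  [[0,0,-0.18],[0,0,0]],
  [[0,0,-0.3],[0,0,0]],
  [[0,0,-0.4],[0,0,0]],
  [[0,0,-0.44],[0,0,0]],
  [[0,0,-0.44],[0,0,0]],
  [[0,0,-0.44],[0,0,0]],
], fingers=-1)

```text
clock: 18.9
position: [0.5538, 0.3567, 0.1628]
orientation: [3.02, -0.852, -0.004]
force: [-0.1, -0.6, -1.5]
grip_width: 0.0586
```

Run:
```python
from h import *
st()
for p in((.506,.2203,.16),(.506,.2203,.09),(.506,.2203,.071)): print(p,delta(p,np.radians(58.7)))
```

```text
t 18.9 p [0.5538 0.3567 0.1628] yaw -121.51 z [-0.004 -0.003 -1.   ] F [-0.1 -0.6 -1.5] w 0.0586 q [ 0.44  0.43  1.38 -0.    1.34  2.56]
(0.506, 0.2203, 0.16) ([0.1223, 0.565, 0.0135], [0.0006, 0.0003, -0.0006])
(0.506, 0.2203, 0.09) ([0.1228, 0.5638, 0.2935], [0.0006, 0.0003, -0.0006])
(0.506, 0.2203, 0.071) ([0.1229, 0.5635, 0.3695], [0.0006, 0.0003, -0.0006])
```

>>> drive_tool([
  [[0.03,0.14,0],[0,0,0]],
  [[0.06,0.28,0],[0,0,0]],
  [[0.09,0.42,0],[0,0,0]],
  [[0.12,0.54,0],[0,0,0]],
  [[0.123,0.565,0.01],[0,0,0]],
  [[0.123,0.564,0.03],[0,0,0]],
  [[0.123,0.564,0.12],[0,0,0]],
  [[0.123,0.564,0.21],[0,0,0]],
  [[0.123,0.564,0.28],[0,0,0]],
  [[0.123,0.564,0.3],[0,0,0]],
  [[0.123,0.564,0.3],[0,0,0]],
  [[0.123,0.564,0.3],[0,0,0]],
])

```text
clock: 19.9
position: [0.506, 0.2209, 0.0877]
orientation: [3.02, -0.851, -0.006]
force: [0.3, -0.3, -0.7]
grip_width: 0.0587
```

Run:
```python
from h import *
st()
for p in((.506,.2203,.069),): print(p,delta(p,np.radians(58.7)))
s=viewer.capture("scene")
cv2.imwrite("pics/a8.png",cv2.resize(s[180:270,170:290,::-1],(800,600),interpolation=2))
```

```text
t 19.9 p [0.506  0.2209 0.0877] yaw -121.47 z [-0.005 -0.003 -1.   ] F [ 0.3 -0.3 -0.7] w 0.0587 q [ 0.26  0.31  1.71 -0.    1.12  2.38]
(0.506, 0.2203, 0.069) ([0.0017, 0.0017, 0.075], [0.0007, 0.0004, -0.0005])
```

View pics/a8.png

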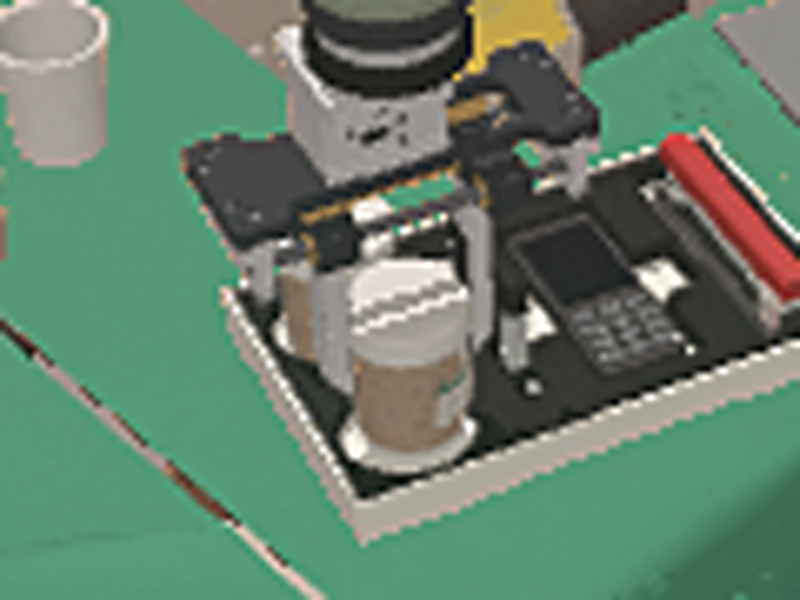

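>>> drive_tool([
  [[0.001,0.001,0.02],[0,0,0]],
  [[0.001,0.001,0.04],[0,0,0]],
  [[0.001,0.001,0.06],[0,0,0]],
  [[0.001,0.001,0.075],[0,0,0]],
  [[0.001,0.001,0.08],[0,0,0]],
  [[0.001,0.001,0.08],[0,0,0]],
])

```text
clock: 20.45
position: [0.5067, 0.2205, 0.069]
orientation: [3.021, -0.851, -0.004]
force: [-1.5, 0.9, 1.9]
grip_width: 0.0589
```

>>> drive_tool([
  [[0,0,0],[0,0,0]],
  [[0,0,0],[0,0,0]],
  [[0,0,0],[0,0,0]],
  [[0,0,-0.05],[0,0,0]],
  [[0,0,-0.15],[0,0,0]],
  [[0,0,-0.25],[0,0,0]],
  [[0,0,-0.35],[0,0,0]],
  [[0,0,-0.44],[0,0,0]],
  [[0,0,-0.44],[0,0,0]],
], fingers=0.5)

```text
clock: 21.2
position: [0.511, 0.2219, 0.1858]
orientation: [-3.021, 0.851, -0.013]
force: [-0.1, 0.2, 0.1]
grip_width: 0.0705
```

Run:
```python
from h import *
st()
for p in((.5096,.1425,.18),): print(p,delta(p,np.radians(58.7)))
im=viewer.capture("top"); s=viewer.capture("scene")
cv2.imwrite("pics/a9.png",np.hstack([cv2.resize(s[180:270,170:290,::-1],(400,300),interpolation=2),cv2.resize(im[150:255,165:305,::-1],(400,300),interpolation=2)]))
H,S,V=seg(im);y,x=np.mgrid[:384,:512]
print("caps z.092");blobs((S<60)&(V>170)&(x>165)&(x<225)&(y>145)&(y<215),.092,150,900)
# tray long-edge pose: rim
```

```text
t 21.2 p [0.511  0.2219 0.1858] yaw -121.47 z [ 0.009  0.001 -1.   ] F [-0.1  0.2  0.1] w 0.0705 q [ 0.26  0.2   1.63 -0.    1.3   2.38]
(0.5096, 0.1425, 0.18) ([0.161, 0.2738, 0.0227], [-0.0008, -0.0011, -0.0005])
caps z.092
px [202.3 168.6] A 498 cen [0.5791 0.1739] box c [571.9 168.6] size [83.  74.7] long deg 58.8
```

View pics/a9.png

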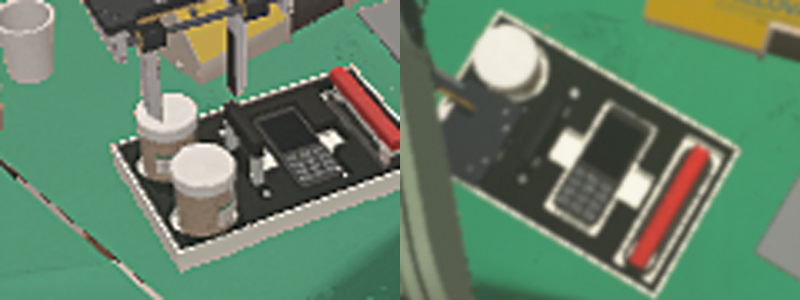

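>>> drive_tool([
  [[0.05,0.09,0.01],[-0.0008,-0.0011,0]],
  [[0.1,0.18,0.02],[-0.0008,-0.0011,0]],
  [[0.15,0.25,0.02],[-0.0008,-0.0011,0]],
  [[0.161,0.274,0.02],[-0.0008,-0.0011,0]],
  [[0.161,0.274,0.02],[-0.0008,-0.0011,0]],
  [[0.161,0.274,0.02],[-0.0008,-0.0011,0]],
  [[0.161,0.274,0.1],[-0.0008,-0.0011,0]],
  [[0.161,0.274,0.18],[-0.0008,-0.0011,0]],
  [[0.161,0.274,0.24],[-0.0008,-0.0011,0]],
  [[0.161,0.274,0.24],[-0.0008,-0.0011,0]],
  [[0.161,0.274,0.24],[-0.0008,-0.0011,0]],
], fingers=-0.15)

```text
clock: 22.22
position: [0.5054, 0.1425, 0.1197]
orientation: [3.02, -0.849, -0.016]
force: [-0.6, 0.3, 0.3]
grip_width: 0.0396
```

Run:
```python
from h import *
st()
for p in((.5096,.1425,.074),): print(p,delta(p,np.radians(58.7)))
s=viewer.capture("scene")
cv2.imwrite("pics/b1.png",cv2.resize(s[180:255,200:300,::-1],(800,600),interpolation=2))
```

```text
t 22.22 p [0.5054 0.1425 0.1197] yaw -121.4 z [-0.011 -0.002 -1.   ] F [-0.6  0.3  0.3] w 0.0396 q [ 0.11  0.22  1.76 -0.    1.18  2.23]
(0.5096, 0.1425, 0.074) ([0.0157, -0.0101, 0.1828], [0.0012, 0.0013, -0.0003])
```

View pics/b1.png

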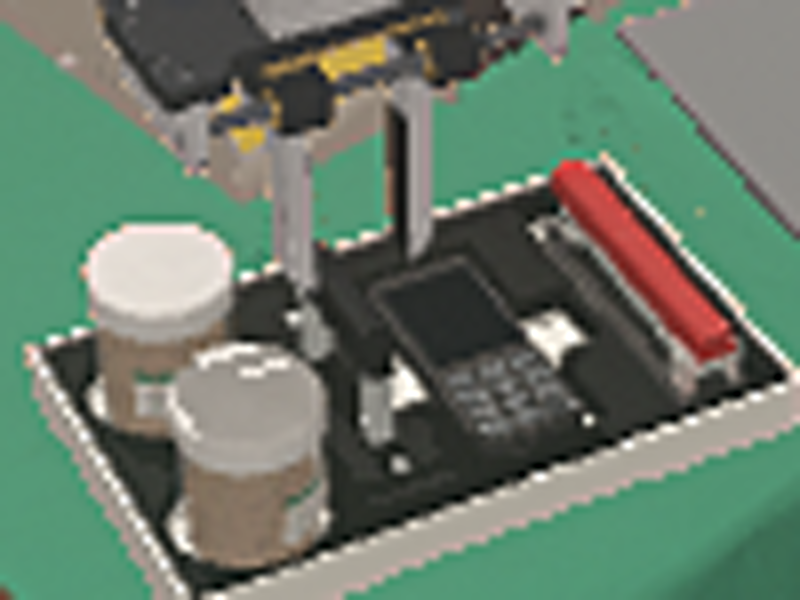

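>>> drive_tool([
  [[0.0157,-0.01,0.03],[0.0012,0.0013,0]],
  [[0.0157,-0.01,0.07],[0.0012,0.0013,0]],
  [[0.0157,-0.01,0.11],[0.0012,0.0013,0]],
  [[0.0157,-0.01,0.15],[0.0012,0.0013,0]],
  [[0.0157,-0.01,0.182],[0.0012,0.0013,0]],
  [[0.0157,-0.01,0.182],[0.0012,0.0013,0]],
  [[0.0157,-0.01,0.182],[0.0012,0.0013,0]],
  [[0.0157,-0.01,0.182],[0.0012,0.0013,0]],
])

```text
clock: 22.93
position: [0.511, 0.1424, 0.0755]
orientation: [-3.023, 0.85, -0.004]
force: [0.3, -0.6, -0.0]
grip_width: 0.0399
```

Run:
```python
from h import *
st()
print(delta((.5096,.1425,.074),np.radians(58.7)))
```

```text
t 22.93 p [0.511  0.1424 0.0755] yaw -121.42 z [ 0.003  0.    -1.   ] F [ 0.3 -0.6 -0. ] w 0.0399 q [0.11 0.29 1.78 0.   1.07 2.23]
([-0.0049, 0.0026, 0.0058], [-0.0003, -0.0003, -0.0003])
```

Close, checking before lift.

>>> drive_tool([
  [[-0.005,0.002,0.004],[-0.0003,-0.0003,0]],
  [[-0.005,0.002,0.004],[-0.0003,-0.0003,0]],
  [[-0.005,0.002,0.004],[-0.0003,-0.0003,0]],
  [[-0.005,0.002,0.004],[-0.0003,-0.0003,0]],
  [[-0.005,0.002,0.004],[-0.0003,-0.0003,0]],
  [[-0.005,0.002,0.004],[-0.0003,-0.0003,0]],
  [[-0.005,0.002,0.004],[-0.0003,-0.0003,0]],
  [[-0.005,0.002,0.004],[-0.0003,-0.0003,0]],
], fingers=-1)

```text
clock: 23.6
position: [0.51, 0.1428, 0.0748]
orientation: [-3.024, 0.851, -0.001]
force: [0.7, 0.9, 1.3]
grip_width: 0.014
```

>>> drive_tool([
  [[0,0,-0.01],[0,0,0]],
  [[0,0,-0.03],[0,0,0]],
  [[0,0,-0.06],[0,0,0]],
  [[0,0,-0.09],[0,0,0]],
  [[0,0,-0.12],[0,0,0]],
  [[0,0,-0.15],[0,0,0]],
  [[0,0,-0.18],[0,0,0]],
  [[0,0,-0.21],[0,0,0]],
  [[0,0,-0.24],[0,0,0]],
  [[0,0,-0.25],[0,0,0]],
  [[0,0,-0.25],[0,0,0]],
  [[0,0,-0.25],[0,0,0]],
])

```text
clock: 24.6
position: [0.5099, 0.1428, 0.1374]
orientation: [-3.024, 0.851, -0.001]
force: [0.4, 0.1, -8.8]
grip_width: 0.0141
```

Run:
```python
from h import *
st()
print(ctrl.observe()["torque"].round(2))
for p in((.40,.0,.138),(.40,-.13,.138),(.4068,-.2093,.138)): print(p,delta(p,np.radians(57.8)))
s=viewer.capture("scene")
cv2.imwrite("pics/b2.png",cv2.resize(s[150:270,180:340,::-1],(800,600),interpolation=2))
```

```text
t 24.6 p [0.5099 0.1428 0.1374] yaw -121.42 z [ 0.001  0.    -1.   ] F [ 0.4  0.1 -8.8] w 0.0141 q [ 0.11  0.2   1.74 -0.    1.2   2.23]
[-0.01 -0.03  0.04]
(0.4, 0.0, 0.138) ([-0.0774, 0.7165, -0.003], [-0.0001, -0.0001, 0.0022])
(0.4, -0.13, 0.138) ([0.1937, 1.1602, -0.0031], [-0.0001, -0.0001, 0.0022])
(0.4068, -0.2093, 0.138) ([0.3823, 1.4167, -0.0031], [-0.0001, -0.0001, 0.0022])
```

View pics/b2.png

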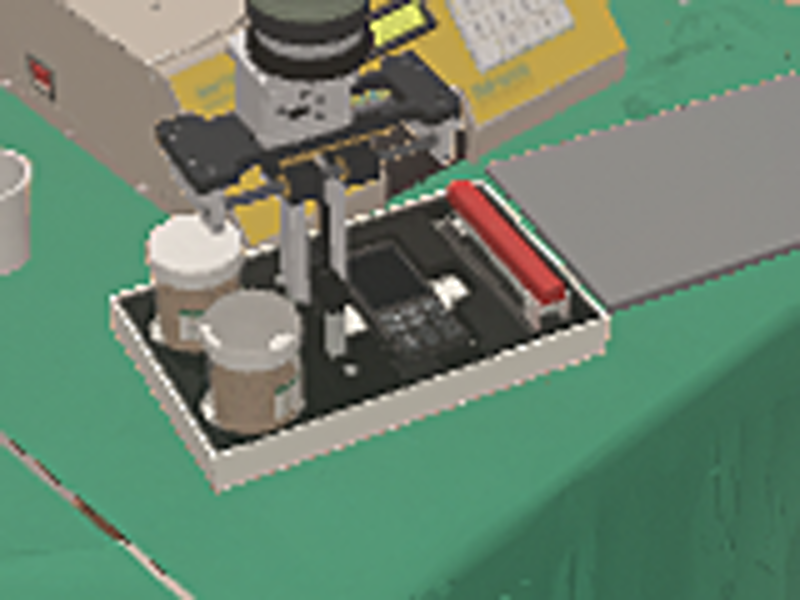

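>>> drive_tool([
  [[-0.002,0.02,0],[0,0,0]],
  [[-0.006,0.06,0],[0,0,0]],
  [[-0.012,0.12,0],[0,0,0]],
  [[-0.019,0.18,0],[0,0,0]],
  [[-0.026,0.24,0],[0,0,0]],
  [[-0.032,0.3,0],[0,0,0.001]],
  [[-0.039,0.36,0],[0,0,0.001]],
  [[-0.045,0.42,0],[0,0,0.001]],
  [[-0.052,0.48,0],[0,0,0.001]],
  [[-0.058,0.54,0],[0,0,0.002]],
  [[-0.065,0.6,0],[0,0,0.002]],
  [[-0.071,0.66,0],[0,0,0.002]],
  [[-0.076,0.7,0],[0,0,0.0022]],
  [[-0.077,0.716,0],[0,0,0.0022]],
  [[-0.077,0.716,0],[0,0,0.0022]],
  [[-0.077,0.716,0],[0,0,0.0022]],
])

```text
clock: 25.98
position: [0.4, 0.0001, 0.1371]
orientation: [-3.017, 0.872, -0.001]
force: [0.4, 0.6, -8.4]
grip_width: 0.0138
```

Run:
```python
from h import *
st()
for p in((.40,-.13,.138),(.4068,-.2093,.138),(.4068,-.2093,.11)): print(p,delta(p,np.radians(57.8)))
```

```text
t 25.98 p [4.000e-01 1.000e-04 1.371e-01] yaw -122.26 z [ 0.001  0.    -1.   ] F [ 0.4  0.6 -8.4] w 0.0138 q [-0.22 -0.08  2.04  0.    1.18  1.92]
(0.4, -0.13, 0.138) ([0.2775, 0.44, -0.0039], [-0.0001, -0.0001, -0.0002])
(0.4068, -0.2093, 0.138) ([0.4698, 0.6938, -0.004], [-0.0001, -0.0001, -0.0002])
(0.4068, -0.2093, 0.11) ([0.4698, 0.6939, 0.108], [-0.0001, -0.0001, -0.0002])
```

>>> drive_tool([
  [[0.014,0.022,0],[0,0,0]],
  [[0.042,0.066,0],[0,0,0]],
  [[0.083,0.132,0],[0,0,0]],
  [[0.125,0.198,0],[0,0,0]],
  [[0.167,0.264,0],[0,0,0]],
  [[0.208,0.33,0],[0,0,0]],
  [[0.25,0.396,0],[0,0,0]],
  [[0.2775,0.44,0],[0,0,0]],
  [[0.31,0.483,0],[0,0,0]],
  [[0.342,0.526,0],[0,0,0]],
  [[0.374,0.568,0],[0,0,0]],
  [[0.406,0.61,0],[0,0,0]],
  [[0.438,0.652,0],[0,0,0]],
  [[0.46,0.682,0],[0,0,0]],
  [[0.47,0.694,0],[0,0,0]],
  [[0.47,0.694,0],[0,0,0]],
  [[0.47,0.694,0],[0,0,0]],
])

```text
clock: 27.4
position: [0.4066, -0.209, 0.1368]
orientation: [-3.016, 0.873, 0.0]
force: [0.3, -0.5, -7.5]
grip_width: 0.014
```

Run:
```python
from h import *
st()
im=viewer.capture("top"); s=viewer.capture("scene")
cv2.imwrite("pics/b3.png",np.hstack([cv2.resize(s[120:240,220:380,::-1],(400,300),interpolation=2),cv2.resize(im[160:295,270:450,::-1],(400,300),interpolation=2)]))
for p in((.4068,-.2093,.092),(.4068,-.2093,.088)): print(p,delta(p,np.radians(57.8)))
```

```text
t 27.4 p [ 0.4066 -0.209   0.1368] yaw -122.28 z [ 0.     0.002 -1.   ] F [ 0.3 -0.5 -7.5] w 0.014 q [-0.67  0.05  1.91  0.    1.18  1.47]
(0.4068, -0.2093, 0.092) ([0.0026, 0.002, 0.1789], [-0.0002, 0.0001, -0.0001])
(0.4068, -0.2093, 0.088) ([0.0026, 0.0021, 0.1949], [-0.0002, 0.0001, -0.0001])
```

View pics/b3.png

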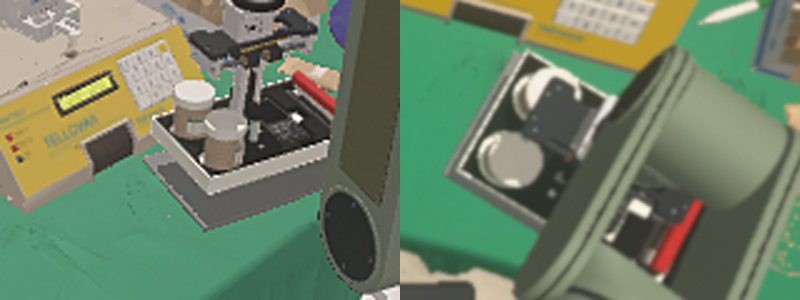

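>>> drive_tool([
  [[0.0026,0.002,0.02],[0,0,0]],
  [[0.0026,0.002,0.05],[0,0,0]],
  [[0.0026,0.002,0.08],[0,0,0]],
  [[0.0026,0.002,0.11],[0,0,0]],
  [[0.0026,0.002,0.14],[0,0,0]],
  [[0.0026,0.002,0.165],[0,0,0]],
  [[0.0026,0.002,0.18],[0,0,0]],
  [[0.0026,0.002,0.19],[0,0,0]],
  [[0.0026,0.002,0.19],[0,0,0]],
  [[0.0026,0.002,0.19],[0,0,0]],
])

```text
clock: 28.33
position: [0.4069, -0.2094, 0.0893]
orientation: [-3.017, 0.872, -0.0]
force: [-0.7, -0.4, -9.5]
grip_width: 0.0139
```

Run:
```python
from h import *
st()
# tray rim edges in scene/top: white visible +y end; print grid of board-edge check
im=viewer.capture("top"); s=viewer.capture("scene"); np.save("pics/e.npy",im)
u=np.array([np.cos(np.radians(57.8)),np.sin(np.radians(57.8))]); v=np.array([u[1],-u[0]])
c=np.array([.390,-.2359])
H,S,V=seg(im)
def line(p0,d,z,n=60):
    P=[np.r_[p0+d*t,z] for t in np.arange(-.02,.03,.002)]
    q=proj(P).astype(np.float32)
    return cv2.remap(V.astype(np.float32),q[:,0:1],q[:,1:2],1).ravel().astype(int)
# outward across rim: +y end (nominal rim 141.5 from c, z .044), -x side near jars, +x side
print("+y",line(c+u*.1415-v*.03,u,.044)); print("+y",line(c+u*.1415-v*.06,u,.044)); print("-x",line(c-v*.0835+u*.09,-v,.044)); print("-x",line(c-v*.0835+u*.12,-v,.044));print("+x",line(c+v*.0835+u*.12,v,.044))
```

```text
t 28.33 p [ 0.4069 -0.2094  0.0893] yaw -122.23 z [ 0.     0.001 -1.   ] F [-0.7 -0.4 -9.5] w 0.0139 q [-0.67  0.12  1.95  0.    1.07  1.47]
+y [228 220 200 160 114  76  73  94 141 183 178 157 143 141 139 142 150 154
 155 156 156 156 155 155 155]
+y [145 140 130 103  83  64  68  94 143 182 181 150 141 140 136 136 146 153
 156 156 156 155 155 155 155]
-x [168 169 165 154 137 122 103  81  76  95 120 130 118 107 100 101 113 133
 146 152 153 154 154 154 154]
-x [139 128 109  86  68  58  56  57  71 102 131 135 121 108 102 101 111 129
 146 153 155 155 155 155 154]
+x [131 105  90  77  72  67  66  81 115 170 201 191 172 159 157 156 156 157
 157 157 153 145 131 121 132]
```

>>> drive_tool([
  [[0,0,0.004],[0,0,0]],
  [[0,0,0.007],[0,0,0]],
  [[0,0,0.01],[0,0,0]],
  [[0,0,0.01],[0,0,0]],
  [[0,0,0.01],[0,0,0]],
])

```text
clock: 28.85
position: [0.4072, -0.2096, 0.0872]
orientation: [-3.017, 0.872, -0.001]
force: [-0.7, -0.5, -8.1]
grip_width: 0.0138
```

>>> drive_tool([
  [[0,0,0.003],[0,0,0]],
  [[0,0,0.006],[0,0,0]],
  [[0,0,0.006],[0,0,0]],
  [[0,0,0.006],[0,0,0]],
])

```text
clock: 29.18
position: [0.4073, -0.2097, 0.0867]
orientation: [-3.017, 0.871, -0.001]
force: [-4.1, 3.6, 5.9]
grip_width: 0.0144
```

>>> drive_tool([
  [[0,0,0],[0,0,0]],
  [[0,0,0],[0,0,0]],
  [[0,0,0],[0,0,0]],
  [[0,0,0],[0,0,0]],
  [[0,0,-0.05],[0,0,0]],
  [[0,0,-0.12],[0,0,0]],
  [[0,0,-0.22],[0,0,0]],
  [[0,0,-0.34],[0,0,0]],
  [[0,0,-0.48],[0,0,0]],
  [[0,0,-0.55],[0,0,0]],
  [[0,0,-0.55],[0,0,0]],
], fingers=-0.15)

```text
clock: 30.1
position: [0.4103, -0.2121, 0.2296]
orientation: [3.015, -0.871, 0.018]
force: [0.2, 0.0, -0.5]
grip_width: 0.0398
```

Run:
```python
from h import *
st()
print(delta((.40,.12,.22),np.radians(57.8)))
```

```text
t 30.1 p [ 0.4103 -0.2121  0.2296] yaw -122.22 z [ 0.01  -0.006 -1.   ] F [ 0.2  0.  -0.5] w 0.0398 q [-0.67 -0.05  1.81  0.    1.37  1.47]
([-0.7435, -1.1021, 0.0295], [0.0, -0.0019, -0.0001])
```

>>> drive_tool([
  [[-0.1,-0.13,0],[0,0,0]],
  [[-0.2,-0.26,0],[0,0,0]],
  [[-0.3,-0.4,0],[0,0,0]],
  [[-0.4,-0.53,0],[0,0,0]],
  [[-0.5,-0.66,0],[0,0,0]],
  [[-0.6,-0.8,0],[0,0,0]],
  [[-0.7,-0.93,0],[0,0,0]],
  [[-0.74,-1,0],[0,0,0]],
  [[-0.74,-1,0],[0,0,0]],
  [[-0.74,-1,0],[0,0,0]],
])

```text
clock: 30.93
position: [0.3864, 0.0985, 0.2263]
orientation: [3.015, -0.865, 0.016]
force: [0.4, -0.2, -0.7]
grip_width: 0.04
```

Run:
```python
from h import *
st()
im=viewer.capture("top"); s=viewer.capture("scene")
cv2.imwrite("pics/b4.png",np.hstack([cv2.resize(s[120:240,220:380,::-1],(400,300),interpolation=2),cv2.resize(im[160:295,270:450,::-1],(400,300),interpolation=2)]))
H,S,V=seg(im); u=np.array([np.cos(np.radians(57.8)),np.sin(np.radians(57.8))]); v=np.array([u[1],-u[0]]); c=np.array([.390,-.2359])
def pk(p0,d):
    t=np.arange(-.012,.012,.0005); q=proj([np.r_[p0+d*a,.043] for a in t]).astype(np.float32)
    r=cv2.remap(V.astype(np.float32),q[:,:1],q[:,1:],1).ravel(); return round(t[r.argmax()]*1e3,1)
for n,d,e,h,w in(("+y",u,v,.1405,.06),("-y",-u,v,.1405,.06),("+x",v,u,.0825,.11),("-x",-v,u,.0825,.11)): print(n,[pk(c+d*h+e*k,d) for k in(-w,0,w)])
```

```text
t 30.93 p [0.3864 0.0985 0.2263] yaw -122.03 z [ 0.009 -0.007 -1.   ] F [ 0.4 -0.2 -0.7] w 0.04 q [ 0.04 -0.2   1.94 -0.01  1.39  2.17]
+y [np.float64(0.0), np.float64(-0.5), np.float64(0.0)]
-y [np.float64(-0.5), np.float64(-1.0), np.float64(0.0)]
+x [np.float64(1.5), np.float64(1.5), np.float64(-12.0)]
-x [np.float64(1.0), np.float64(1.5), np.float64(2.0)]
```

View pics/b4.png

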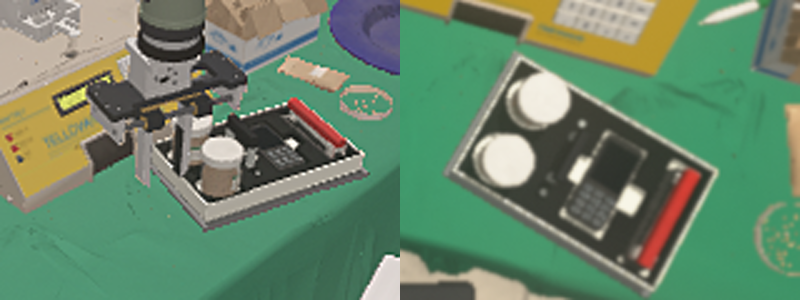

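The last picture shows the tray centred and square on the board, with both jars upright, the phone and stapler in their cavities, and the gripper clear. In the right half, the caps are at (540,100) and (503,160), the phone at (605,180) and the stapler at (670,220).

```bash
python3 -c "
from rig import ctrl
print(ctrl.sign_off())"
```

```text
the job is handed in; nothing more can be done
None
```

The kit is packed and handed in at about 31 s. All four parts were present today. I put the stapler, the phone and both jars into their cavities, then carried the tray level by its handle and set it down in the middle of the grey board.

- **Centring:** Rim edges in the top view sit within about 1 mm of centre on all four sides, parallel to the board. One of the twelve edge points (on the +x side) read −12 mm, the end of its search range. I took that as a bad detection, because the other points and the picture agree.
- **Parts:** The last picture shows both jars upright and the phone and stapler in their cavities. That they reached the cavity floor is judged from the release heights, about 1–2 mm or less above the floor, and the pictures; it was not measured separately.
- **Forces:** The forces I read stayed under about 10 N. The gripper is open and touching nothing.
- **Knock:** I saw neither the phone nor the stapler shift before it was picked up.

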